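# Set a dry-bath lid part open to cool its vials

### The job

Let the vials in the blue-lidded heater cool: take its black knob and raise the blue lid to about 60 degrees from closed, two thirds of the way to upright, then let go so that its stiff hinge holds it there. Leave the grey lid of the other heater as it is.

Things in the scene. Friction and masses are not known exactly. Their poses are not given: they have to be found in the camera images.
- blue_lid (a joint): Angle of the blue lid, rad: 0 closed and level, grows as the knob edge rises, 1.05 = 60 deg, stop at 1.9; starts at 0 to 0.3. Lid 180 mm hinge to free edge, 186 wide, 20 deep, 0.3 kg, on a fixed cream box 240 deep, 190 wide, 90 high. Stiff hinge: stays where left; lifting at the knob takes 3 to 7 N. The two heaters differ only in lid colour and may swap places.
- blue_knob (a point): Centre of the blue lid's black ball knob, 24 mm across, on a 10 mm steel stem, midway across the lid, 40 mm above its top face, 30 mm behind its free edge. Pinch it from above, one finger on each side along the hinge line; the ball turns between the fingers as the lid rises, so the gripper can stay pointing down, then opens clear of the lid. Axes as blue_hinge.
- blue_hinge (a point): Middle of the blue lid's hinge line, at the heater's far upper edge, 90 mm above the table. Axes turn with the lid: y lies along the hinge line (level); with the lid closed x points level to the rear, away from the lid, and z up. The lid lies on the -x side and opens by turning about +y. The knob centre is at (-150, 0, 60) mm in these axes.
- grey_knob (a point): Centre of the same kind of knob on the grey lid of the other heater, which starts closed or ajar by up to 0.4 rad and must not be moved.

How it is judged:
By the outcome, as a careful person would: the job done as asked, in the order asked, and still so for the second after the job is handed in, with the robot touching nothing.
It also fails if it takes over 34 s, if anything falls off the work surface, if the arm or the gripper's body presses on something with over 40 N, if the wrist force passes 120 N, or if a joint passes its speed limit or range.

### The arm

A 6-joint arm with a two-finger parallel gripper is mounted at the origin on the work surface. World frame = base frame: x ahead of the robot, y to its left, z up, the work surface at z = 0. Lengths are in m, angles in degrees, forces in N, time in s.
With the tool pointing down it reaches from about 0.4 to 0.825 m from the base axis. Payload 7 kg.
Tool frame: the origin (TCP) lies on the mounting face of the last link; the fingertips stand 178 mm ahead of it and the grasp point (between the pads) lies 159 mm ahead of it (ctrl.tip_extent is the distance from the TCP to the fingertips, in m); z points along the fingers, y is the direction in which the jaws open and shut (so a half turn about z gives the same grasp; the last joint's range is limited). The gripper opens to 88 mm and grips with 3 to 60 N. Pads are 19 mm wide; open, the fingers measure 130 mm over their backs; the gripper's body (78 mm by 193 mm) begins 47 mm behind the grasp point.
Start: joints at [-59.754, 20.546, 0.682, 0, -70.136, -16.507], TCP at [0.16, -0.656, 0.405] pointing down, gripper open.
Joint ranges: [-176.03, 176.03], [-82.01, 121.73], [-58.28, 71.71], [-173.87, 95.51], [-174.79, -0.11], [-173.66, 173.66]. Speed limits (degrees/s): [136.94, 136.94, 172.46, 180, 180, 180].

### API

Orientations are given as [roll, pitch, yaw] about the fixed x, y, z axes, in that order (R = Rz(yaw) Ry(pitch) Rx(roll)).
In Python, from plant import ctrl gives the robot as it stands. The module is installed in compiled form; this text tells all that it offers.
- The arm moves only by the tool carry_out, never from a script. Its argument "moves" is text: rows parted by semicolons, each of 7 numbers parted by spaces: the finger opening in m, from 0 to 0.0876, then the shift along the tool's x, y, z in m, then the turn, a rotation vector about the tool's x, y, z in rad. A call has 1 to 20 rows; each row is the pose to reach, as a shift and turn from the pose commanded when the call began, along the tool's axes at that moment; what a row does not reach only later rows make up. A row lasts 1/10 s, in which the tool goes at most 50 mm and 8.59 degrees, less where a joint would pass 70% of its speed; a pose out of reach is approached as far as the arm can. A call with a gripper value outside its range is refused whole. The fingers move at their own pace and stop on an object; the grip force is fixed at half the most. Time passes only in rows, so rows that repeat a pose let the fingers close. It gives the time, the measured TCP pose, the force and the opening at its end, in the units of the state.
- ctrl.get_obs(): the state, without advancing time (a new reading comes with each control period).
- ctrl.snapshot(name): name is "scene" or "top" or "wrist"; returns a dict with "image" (480x640x3 uint8, red, green, blue), "K" (3x3 intrinsics, pixels), "R" (3x3) and "t" (3): a world point X has camera coordinates R X + t. Camera axes: x right, y down, z forward; pixel columns grow to the right and rows downward; lengths in m; the calibration is good to about 2 mm. A picture is of the moment at which its call begins. There is no depth.
- ctrl.close_job(): hands the job in, once; it reports no verdict.
Trained networks look in a picture, given as the dict that the camera call returned (one of the last four; its "shot" number tells which), for a name from the list of things; names that differ only in an ending like _2 or _b are one class to them, and where a whole thing is asked for, a point or a joint stands for the part that bears it (a point fixed in the world has none). Each returns a list of dicts, best first, with "confidence" (0 to 1); they miss things now and then, are a little off and sometimes report something else, mostly with a low value. They report only what shows in the picture. A call takes as long as a camera call.
- ctrl.recognise(picture, label): "extent" ([left, top, right, bottom] in pixels, round what is visible of it).
- ctrl.trace(picture, label): "region" (480x640 bool, what is visible of it) and "extent" ([left, top, right, bottom] in pixels, round what is visible of it).
- ctrl.mark_of(picture, label): "at" ([row, column] in pixels: a listed point, or the origin of a listed thing).
The state is a dict: "clock": time; "joint_pos": joint angles; "qvel": joint speeds; "tau": joint torques, N m; "tool_pos": TCP position; "orientation": TCP orientation; "force": force on the tool from outside, world axes, zero at the start; "moment": the same for the moment, N m; "opening": finger opening in m.
Only numpy, scipy, OpenCV 4.12 (cv2) and the standard library are available. Lean on these libraries where they do the work, as an engineer would, in place of code of your own. Each camera call takes 0.05 s, during which the arm holds its last target.

## Working session

There is one attempt and no reset: what is moved stays moved. The work goes in short steps, Python scripts to look and compute and a tool call to move; the robot and the scene stay as the last step left them, time stands still between calls to the robot, and variables do not carry over. Pictures are saved under pics/ and viewed, and the job is handed in when it is done.

Besides the shell and the picture viewer there is one more tool, called as name(argument=value, ...) on one line, values as JSON. carry_out: Moves the arm, as the interface text tells. Its arguments: {"type":"object","properties":{"moves":{"type":"string"}},"required":["moves"]}

```bash
mkdir -p pics; cat > h.py <<'E'
import numpy as np, cv2
from plant import ctrl
def snap(n,f):
    p=ctrl.snapshot(n); cv2.imwrite('pics/'+f,cv2.cvtColor(p['image'],cv2.COLOR_RGB2BGR)); return p
E
python3 - <<'E'
from h import *
import pickle
print(ctrl.get_obs())
D={}
for n in ["scene","top"]:
    p=snap(n,n+'1.png'); D[n]=p
    print(n,p['K'].tolist(),p['R'].tolist(),p['t'].tolist())
    for l in ["blue_knob","blue_hinge","grey_knob"]:
        print(l,[(np.round(m['at'],1).tolist(),round(m['confidence'],2)) for m in ctrl.mark_of(p,l)[:3]])
    print([(np.round(m['extent']).tolist(),round(m['confidence'],2)) for m in ctrl.recognise(p,'blue_lid')[:3]])
E
```

```text
{'clock': 0.0, 'joint_pos': array([-5.97524767e+01,  2.05906509e+01,  6.33706327e-01, -2.00534604e-02,
       -7.01358595e+01, -1.65061568e+01]), 'qvel': array([-0.01165518, -0.00477755,  0.01629488,  0.0688693 ,  0.05395113,
        0.10833272]), 'tau': array([ 7.42756620e-04, -5.82722390e+01,  2.93063951e+01,  6.99760839e+00,
        6.91613270e-03, -1.00749439e-04]), 'tool_pos': array([ 0.16028151, -0.65549039,  0.403731  ]), 'orientation': array([ 1.79905664e+02, -8.29519907e-03, -1.66265456e+02]), 'force': array([-0.46065184,  0.05283352,  0.36154639]), 'moment': array([ 0.00518294,  0.08168393, -0.02830414]), 'opening': 0.08742709889463099}
scene [[490.27550636376367, 0.0, 310.17251316502905], [0.0, 490.27550636376367, 236.4977653360419], [0.0, 0.0, 1.0]] [[0.5502785484872921, 0.834832672788936, -0.015745714299470814], [0.7045867888638018, -0.474381045872337, -0.5277500168409892], [-0.44805242554115904, 0.27931529095477237, -0.8492537855114543]] [-0.3026870144508197, -0.324833645941112, 1.1886409152792938]
blue_knob [([243.0, 179.5], 0.82), ([173.3, 383.3], 0.29)]
blue_hinge [([336.3, 220.1], 0.94)]
grey_knob [([171.0, 382.1], 0.91)]
[([123.0, 214.0, 274.0, 365.0], 0.92)]
top [[579.2054197354867, 0.0, 316.6667094991284], [0.0, 579.2054197354867, 231.28756493873004], [0.0, 0.0, 1.0]] [[-0.004402042860398246, -0.9999656624190534, 0.00702111112852742], [-0.9926082700677868, 0.0035178843864838304, -0.12131136254481131], [0.1212824975488654, -0.007503230788616862, -0.992589672178812]] [-0.002655830910802219, 0.6009911685714976, 1.0503591976513897]
blue_knob [([291.2, 435.5], 0.64), ([250.8, 216.1], 0.44)]
blue_hinge [([221.2, 431.4], 0.81)]
grey_knob [([251.7, 216.7], 0.73)]
[([371.0, 210.0, 490.0, 325.0], 0.61)]
```

View pics/scene1.png

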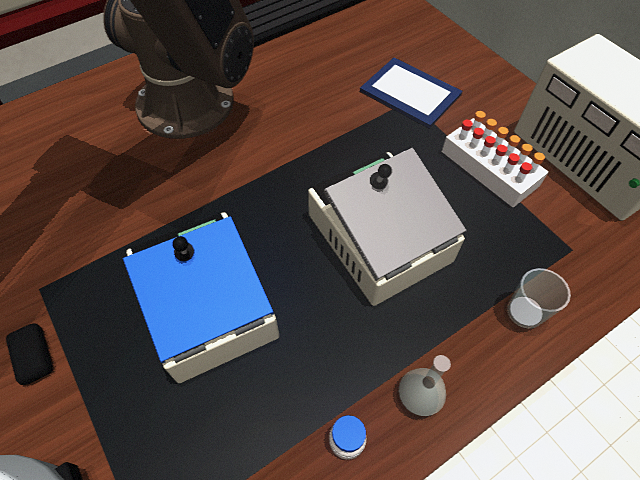

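View pics/top1.png

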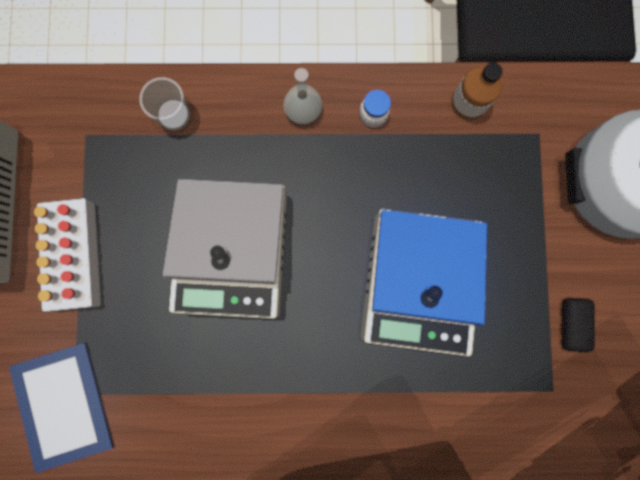

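```bash
cat > tri.py <<'E'
from h import *
def P(p): return p['K']@np.c_[p['R'],p['t']]
def tri(a,b,ra,rb):
    X=cv2.triangulatePoints(P(a),P(b),np.float64(ra[::-1]).reshape(2,1),np.float64(rb[::-1]).reshape(2,1)); X=(X[:3]/X[3]).ravel()
    e=[]
    for p,r in((a,ra),(b,rb)):
        u=P(p)@np.r_[X,1]; e.append(np.round((u[:2]/u[2])[::-1]-r,1).tolist())
    return X,e
E
python3 - <<'E'
from tri import *
a=snap("scene","s2.png");b=snap("top","t2.png")
for n,ra,rb in [("bk",[243,179.5],[291.2,435.5]),("bh",[336.3,220.1],[221.2,431.4]),("gk",[171,382.1],[251.7,216.7])]:
    print(n,tri(a,b,ra,rb))
E
```

```text
bk (array([ 0.48519512, -0.19399263,  0.18782989]), [[-0.1, 0.8], [0.2, 0.6]])
bh (array([ 0.61187614, -0.21030209,  0.08981293]), [[-0.0, 0.1], [0.0, 0.1]])
gk (array([0.54853049, 0.1542853 , 0.18815906]), [[-0.3, 2.2], [0.9, 1.4]])
```

Blue heater is on the right (blue knob at row 243, col 180 in scene; 291, 436 in top). The triangulated knob-to-hinge distance is 0.161 m against 0.1616 expected. The hinge height is 0.0898 m. The lid angle is about 0.27 rad and the heater yaw about -6.5°. Moving above the knob.

carry_out(moves="0.0876 -0.02 0.017 -0.015 0 0 0.02; 0.0876 -0.05 0.044 -0.022 0 0 0.05; 0.0876 -0.085 0.074 -0.022 0 0 0.08; 0.0876 -0.12 0.105 -0.022 0 0 0.11; 0.0876 -0.155 0.135 -0.022 0 0 0.14; 0.0876 -0.19 0.166 -0.022 0 0 0.17; 0.0876 -0.225 0.196 -0.022 0 0 0.2; 0.0876 -0.26 0.227 -0.022 0 0 0.23; 0.0876 -0.295 0.258 -0.022 0 0 0.26; 0.0876 -0.33 0.288 -0.022 0 0 0.29; 0.0876 -0.365 0.319 -0.022 0 0 0.32; 0.0876 -0.395 0.345 -0.022 0 0 0.34; 0.0876 -0.415 0.362 -0.022 0 0 0.353; 0.0876 -0.4256 0.3716 -0.022 0 0 0.353; 0.0876 -0.4256 0.3716 -0.022 0 0 0.353; 0.0876 -0.4256 0.3716 -0.022 0 0 0.353")

```text
clock: 2.2
tool_pos: [0.4852, -0.1938, 0.4266]
orientation: [-180.0, -0.0, 173.6]
force: [-0.8, -0.1, 0.5]
opening: 0.0875
```

```bash
python3 - <<'E'
from tri import *
o=ctrl.get_obs(); print(o['clock'],o['tool_pos'],o['orientation'],o['joint_pos'])
a=snap("wrist","w3.png"); b=snap("scene","s3.png")
ps=[a,b]; A={}
for l in ["blue_knob","blue_hinge"]:
    A[l]=[[(np.round(m['at'],1).tolist(),round(m['confidence'],2)) for m in ctrl.mark_of(p,l)[:2]] for p in ps]
    print(l,A[l])
    try: print(tri(a,b,A[l][0][0][0],A[l][1][0][0]))
    except Exception as e: print(e)
x=np.array([.4852,-.194,.1878,1]); u=P(a)@x; print(u[:2]/u[2])
E
```

```text
2.2 [ 0.48521958 -0.19380429  0.4266049 ] [-1.79995939e+02 -1.89789285e-02  1.73551240e+02] [-2.35661497e-01  5.27336351e+00 -1.64133226e+01  2.13344245e-03
 -6.83326208e+01 -9.62138855e+01]
blue_knob [[([264.1, 307.4], 0.64)], [([243.2, 180.6], 0.73)]]
(array([ 0.48395956, -0.19431325,  0.18510963]), [[-0.0, 1.8], [0.2, -0.4]])
blue_hinge [[], [([336.7, 221.7], 0.73)]]
list index out of range
[309.90324187 267.22813435]
```

View pics/w3.png

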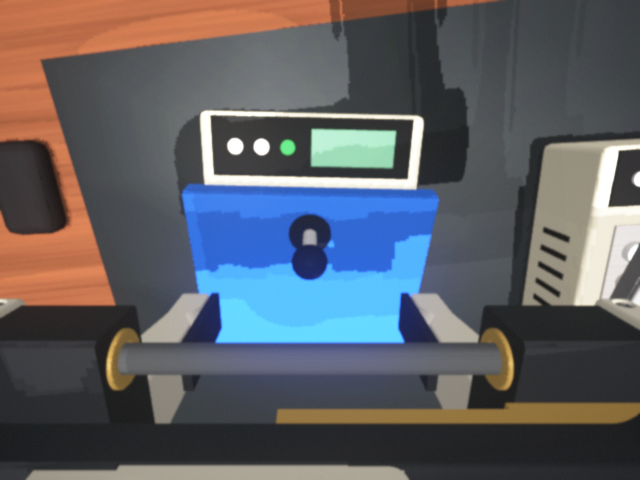

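```bash
python3 - <<'E'
import cv2
a=cv2.imread('pics/s3.png'); cv2.imwrite('pics/s3c.png',cv2.resize(a[100:400,50:350],None,fx=2,fy=2))
E
```

```text
(no output)
```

View pics/s3c.png

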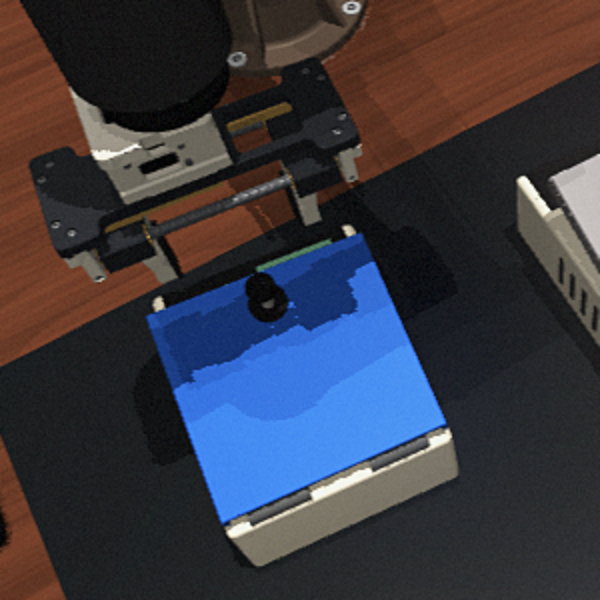

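The wrist view shows the ball at row 262, col 310, midway between the fingers, with the lid square to the jaws. Next I descend 81 mm and close.

carry_out(moves="0.0876 0.001 0 0.015 0 0 0; 0.0876 0.001 0 0.035 0 0 0; 0.0876 0.001 0 0.055 0 0 0; 0.0876 0.001 0 0.07 0 0 0; 0.0876 0.001 0 0.081 0 0 0; 0.0876 0.001 0 0.081 0 0 0; 0.02 0.001 0 0.081 0 0 0; 0.02 0.001 0 0.081 0 0 0; 0.015 0.001 0 0.081 0 0 0; 0.01 0.001 0 0.081 0 0 0; 0.01 0.001 0 0.081 0 0 0; 0.01 0.001 0 0.081 0 0 0; 0.01 0.001 0 0.081 0 0 0")

```text
clock: 3.8
tool_pos: [0.4844, -0.1935, 0.3457]
orientation: [180.0, 0.0, 173.5]
force: [-0.3, -0.6, 0.3]
opening: 0.037
```

```bash
python3 - <<'E'
from tri import *
print(ctrl.get_obs()['opening'],ctrl.get_obs()['force'])
snap("wrist","w4.png"); b=snap("scene","s4.png"); 
cv2.imwrite('pics/s4c.png',cv2.resize(cv2.imread('pics/s4.png')[100:400,50:350],None,fx=2,fy=2))
E
```

```text
0.0370302526272145 [-0.30492337 -0.62777191  0.27217181]
```

View pics/s4c.png

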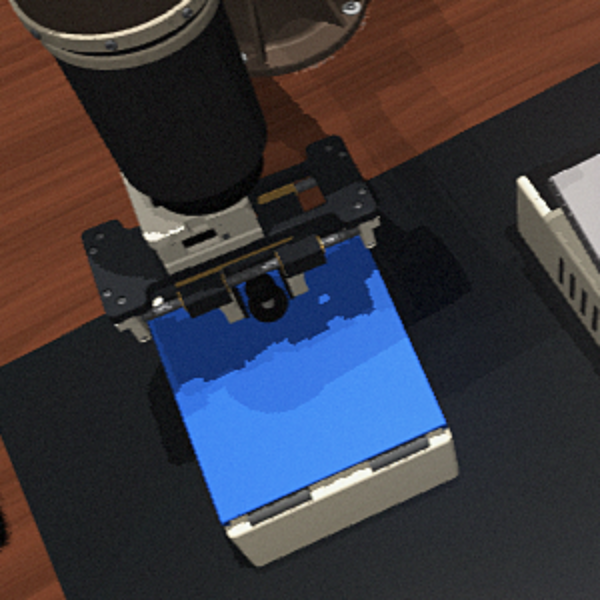

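View pics/w4.png

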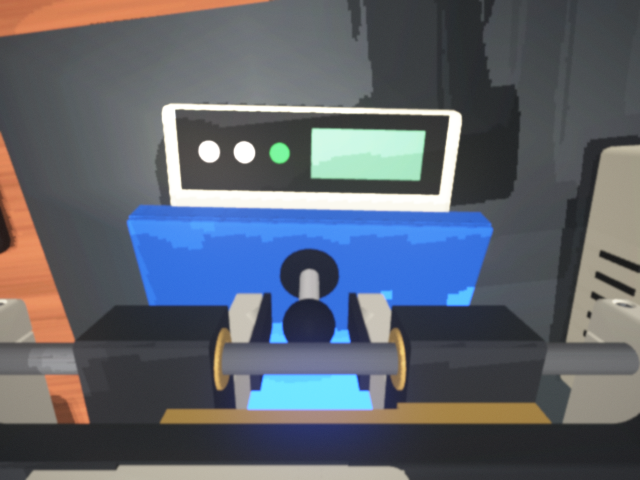

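The fingers are still closing (37 mm), with the ball between them at row 322, col 309. I'll keep closing.

carry_out(moves="0.01 0 0 0 0 0 0; 0.01 0 0 0 0 0 0; 0.01 0 0 0 0 0 0; 0.01 0 0 0 0 0 0; 0.01 0 0 0 0 0 0")

```text
clock: 4.4
tool_pos: [0.4844, -0.1938, 0.3457]
orientation: [-180.0, -0.0, 173.5]
force: [-0.9, -4.8, -1.7]
opening: 0.0224
```

```bash
python3 - <<'E'
from tri import *
o=ctrl.get_obs(); print(o['opening'],o['force'],o['tool_pos'])
a=snap("wrist","w5.png"); g=np.r_[o['tool_pos']-[0,0,.159],1]; u=P(a)@g; print(u[:2]/u[2])
for d in ([.01,0,0,0],[0,0,.01,0]):
  v=P(a)@(g+d); print(v[:2]/v[2])
E
```

```text
0.022448442476814205 [-0.88133848 -4.839947   -1.65750802] [ 0.48444552 -0.1938116   0.34567372]
[310.55064988 331.5220215 ]
[313.06096168 351.03383014]
[310.59211302 344.23672114]
```

View pics/w5.png

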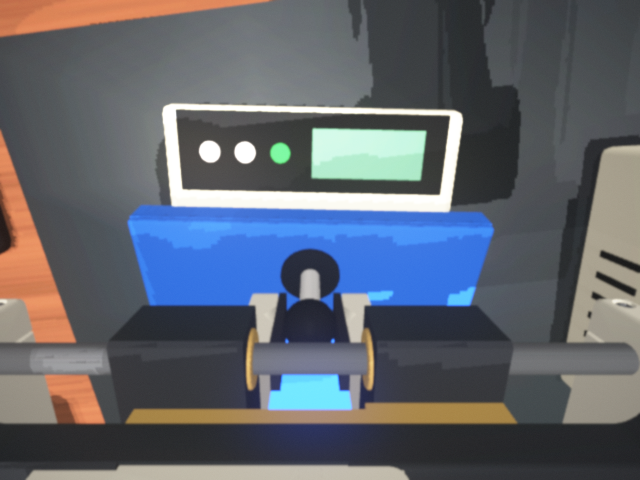

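Closed at 22.4 mm on the 24 mm ball. The ball appears to sit a few mm low and on the robot side of the grasp point (row 322 against 331), so I'll re-centre quickly before lifting.

carry_out(moves="0.035 0 0 0 0 0 0; 0.035 0 0 0 0 0 0; 0.035 0 0 0 0 0 0; 0.035 0.003 0 0.003 0 0 0; 0.035 0.003 0 0.003 0 0 0; 0.01 0.003 0 0.003 0 0 0; 0.01 0.003 0 0.003 0 0 0; 0.01 0.003 0 0.003 0 0 0; 0.01 0.003 0 0.003 0 0 0; 0.01 0.003 0 0.003 0 0 0; 0.01 0.003 0 0.003 0 0 0")

```text
clock: 5.55
tool_pos: [0.4815, -0.1934, 0.3427]
orientation: [-180.0, -0.0, 173.5]
force: [0.8, -6.3, -0.6]
opening: 0.0218
```

The reading repeats (21.8 mm), so it's a firm grip on the ball. I'll lift along the arc, first half.

carry_out(moves="0.01 -0.002 0 -0.003 0 0 0; 0.01 -0.0047 0 -0.006 0 0 0; 0.01 -0.0085 0 -0.0103 0 0 0; 0.01 -0.0123 0 -0.0144 0 0 0; 0.01 -0.0163 0 -0.0184 0 0 0; 0.01 -0.0204 0 -0.0222 0 0 0; 0.01 -0.0247 0 -0.0259 0 0 0; 0.01 -0.029 0 -0.0294 0 0 0; 0.01 -0.0335 0 -0.0328 0 0 0; 0.01 -0.0381 0 -0.0361 0 0 0; 0.01 -0.0429 0 -0.0391 0 0 0; 0.01 -0.0477 0 -0.042 0 0 0; 0.01 -0.0477 0 -0.042 0 0 0")

```text
clock: 6.85
tool_pos: [0.5274, -0.1994, 0.385]
orientation: [-179.9, -0.3, 173.5]
force: [-10.2, -4.6, 7.7]
opening: 0.0221
```

```bash
python3 - <<'E'
from tri import *
o=ctrl.get_obs(); print(o['opening'],o['force'],o['moment'],o['tool_pos'])
b=snap("scene","s6.png"); cv2.imwrite('pics/s6c.png',cv2.resize(cv2.imread('pics/s6.png')[100:400,50:350],None,fx=2,fy=2))
E
```

```text
0.022145240095305496 [-10.22153085  -4.58968543   7.66640671] [-1.95202727  3.40266681  0.02389099] [ 0.52740027 -0.19939915  0.38503423]
```

View pics/s6c.png

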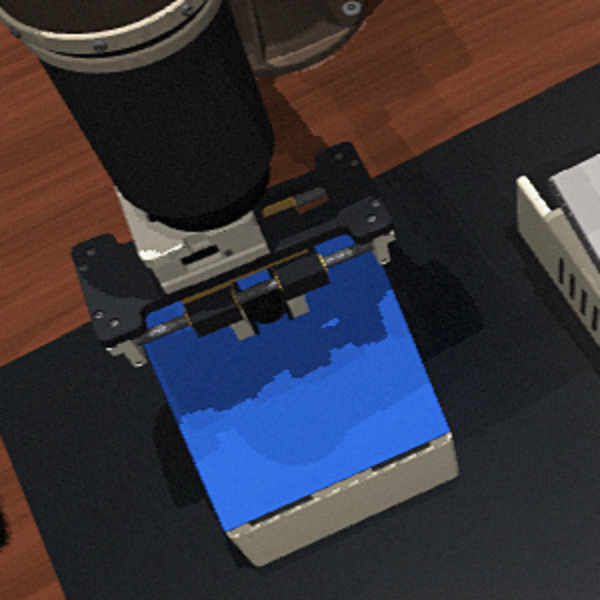

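The lid is following the gripper. The wrist shows about 12 N outward along the radius, so I'll widen the arc by 2 mm and continue to about 60°.

carry_out(moves="0.01 -0.0048 0 -0.0034 0 0 0; 0.01 -0.0094 0 -0.0064 0 0 0; 0.01 -0.0143 0 -0.0093 0 0 0; 0.01 -0.0195 0 -0.0118 0 0 0; 0.01 -0.0248 0 -0.0138 0 0 0; 0.01 -0.0303 0 -0.0157 0 0 0; 0.01 -0.0358 0 -0.0174 0 0 0; 0.01 -0.0412 0 -0.0188 0 0 0; 0.01 -0.0468 0 -0.0201 0 0 0; 0.01 -0.0524 0 -0.0211 0 0 0; 0.01 -0.0574 0 -0.0221 0 0 0; 0.01 -0.0574 0 -0.0221 0 0 0")

```text
clock: 8.1
tool_pos: [0.5854, -0.2069, 0.408]
orientation: [-179.8, -0.1, 173.5]
force: [-4.9, -10.9, 6.6]
opening: 0.0221
```

```bash
cat > look.py <<'E'
from tri import *
import sys
t=sys.argv[1]
o=ctrl.get_obs(); print(o['clock'],o['opening'],o['force'],o['tool_pos'])
a=snap("scene","s%s.png"%t); b=snap("top","t%s.png"%t)
cv2.imwrite('pics/c%s.png'%t,np.hstack([cv2.resize(cv2.imread('pics/s%s.png'%t)[130:400,80:300],(400,490)),cv2.resize(cv2.imread('pics/t%s.png'%t)[160:380,330:510],(400,490))]))
ms={}
for l in ["blue_knob","blue_hinge"]:
    m=[ctrl.mark_of(p,l) for p in(a,b)]
    print(l,[[(np.round(q['at'],1).tolist(),round(q['confidence'],2)) for q in k[:2]] for k in m])
    if m[0] and m[1]: ms[l],e=tri(a,b,m[0][0]['at'],m[1][0]['at']); print(ms[l],e)
H=np.array([.6119,-.2103,.0898]); 
# predicted lid corners at candidate angles
c,s=np.cos(np.radians(-6.5)),np.sin(np.radians(-6.5)); Rz=np.array([[c,-s,0],[s,c,0],[0,0,1]])
def pt(th,v):
    x,y,z=v; q=np.array([x*np.cos(th)+z*np.sin(th),y,-x*np.sin(th)+z*np.cos(th)]); return H+Rz@q
for d in (50,55,60,65,70):
    r=[d]
    for p in(a,b):
        for v in ([-.15,0,.06],[-.18,-.093,.02],[-.18,.093,.02],[-.18,-.093,0],[-.18,.093,0]):
            u=P(p)@np.r_[pt(np.radians(d),v),1]; r.append(np.round(u[:2]/u[2]).astype(int).tolist())
    print(r)
if 'blue_knob' in ms:
    k=ms['blue_knob']-H; print('theta',np.degrees(np.arctan2(k[2],-(k[0]*c+k[1]*s)))-21.8,np.linalg.norm(k))
E
python3 look.py 7
```

```text
8.1 0.022145700343017556 [ -4.8794358  -10.91915295   6.60905444] [ 0.58536079 -0.20686274  0.40801118]
blue_knob [[([276.2, 191.8], 0.83)], []]
blue_hinge [[([335.7, 221.6], 0.79)], []]
[50, [188, 265], [112, 265], [237, 214], [113, 261], [234, 211], [449, 240], [507, 280], [385, 266], [504, 290], [383, 277]]
[55, [190, 272], [113, 270], [240, 218], [113, 265], [236, 214], [451, 231], [510, 270], [386, 257], [507, 282], [385, 268]]
[60, [193, 279], [114, 276], [243, 222], [113, 269], [239, 217], [452, 222], [512, 261], [388, 247], [509, 273], [386, 259]]
[65, [197, 287], [115, 283], [246, 228], [114, 275], [242, 222], [453, 212], [514, 250], [389, 237], [511, 263], [388, 249]]
[70, [200, 296], [117, 291], [250, 234], [115, 282], [246, 227], [453, 203], [516, 240], [391, 226], [513, 253], [389, 239]]
```

View pics/s7.png

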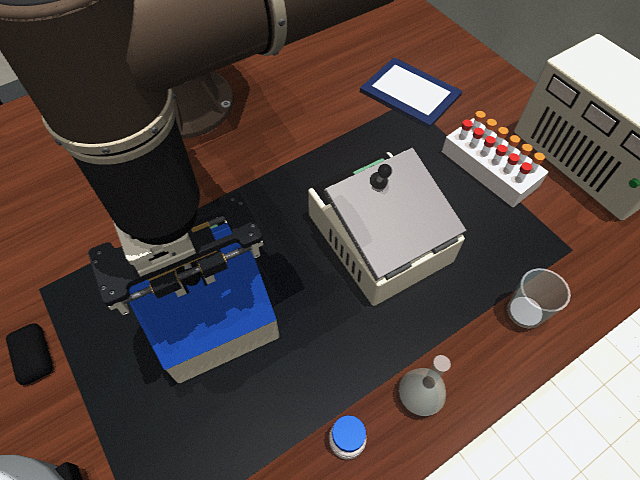

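View pics/t7.png

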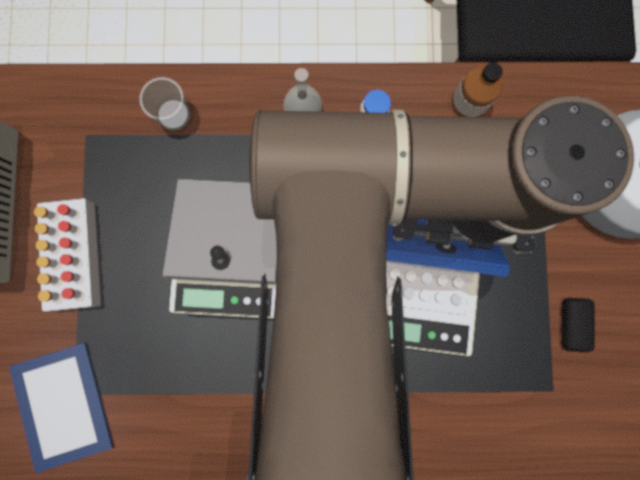

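Top view: the lid's lower right corner is at (508, 272), and the model puts it at (509, 273) for 60°. The scene knob at (192, 276) suggests about 58°, and the gripper position 58.7°. The grey lid hasn't moved. I'll nudge forward 2.5 mm, release and rise.

carry_out(moves="0.01 -0.0015 -0.0005 0 0 0 0; 0.01 -0.0025 -0.001 0 0 0 0; 0.01 -0.0025 -0.001 0 0 0 0; 0.04 -0.0025 -0.001 0 0 0 0; 0.06 -0.0025 -0.001 0 0 0 0; 0.0876 -0.0025 -0.001 0 0 0 0; 0.0876 -0.0025 -0.001 0 0 0 0; 0.0876 -0.0025 -0.001 0 0 0 0; 0.0876 -0.0025 -0.001 0 0 0 0; 0.0876 -0.0025 -0.001 0 0 0 0; 0.0876 -0.0025 -0.001 0 0 0 0; 0.0876 -0.0025 -0.001 0 0 0 0; 0.0876 -0.0025 -0.001 0 0 0 0")

```text
clock: 9.7
tool_pos: [0.5883, -0.2063, 0.4068]
orientation: [180.0, 0.0, 173.5]
force: [-0.1, 1.1, -0.4]
opening: 0.087
```

```bash
python3 look.py 8; python3 -c "
from h import *
snap('wrist','w8.png')"
```

```text
9.7 0.08698448700914238 [-0.05615932  1.1449853  -0.40749346] [ 0.58826498 -0.20632749  0.40676722]
blue_knob [[([279.2, 193.7], 0.65)], [([223.8, 451.0], 0.59)]]
[ 0.58634198 -0.20745281  0.24479562] [[0.0, -0.2], [-0.0, -0.1]]
blue_hinge [[([336.1, 223.1], 0.94)], []]
[50, [188, 265], [112, 265], [237, 214], [113, 261], [234, 211], [449, 240], [507, 280], [385, 266], [504, 290], [383, 277]]
[55, [190, 272], [113, 270], [240, 218], [113, 265], [236, 214], [451, 231], [510, 270], [386, 257], [507, 282], [385, 268]]
[60, [193, 279], [114, 276], [243, 222], [113, 269], [239, 217], [452, 222], [512, 261], [388, 247], [509, 273], [386, 259]]
[65, [197, 287], [115, 283], [246, 228], [114, 275], [242, 222], [453, 212], [514, 250], [389, 237], [511, 263], [388, 249]]
[70, [200, 296], [117, 291], [250, 234], [115, 282], [246, 227], [453, 203], [516, 240], [391, 226], [513, 253], [389, 239]]
theta 58.77960685638814 0.15711448032938932
```

View pics/c8.png

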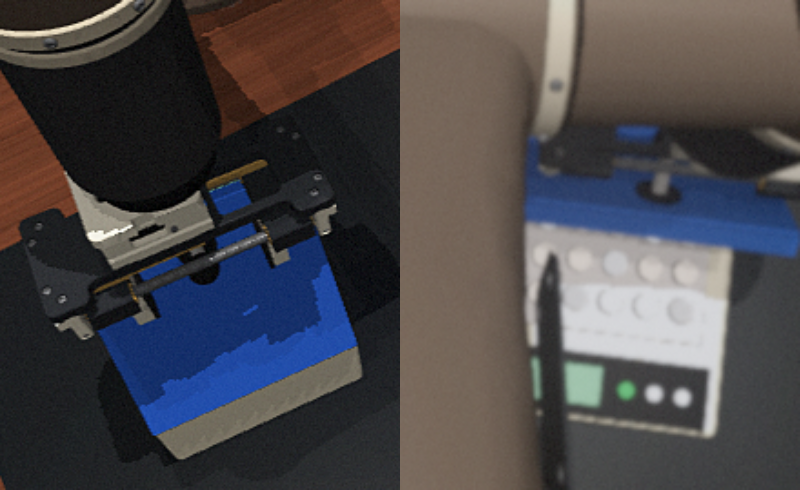

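View pics/w8.png

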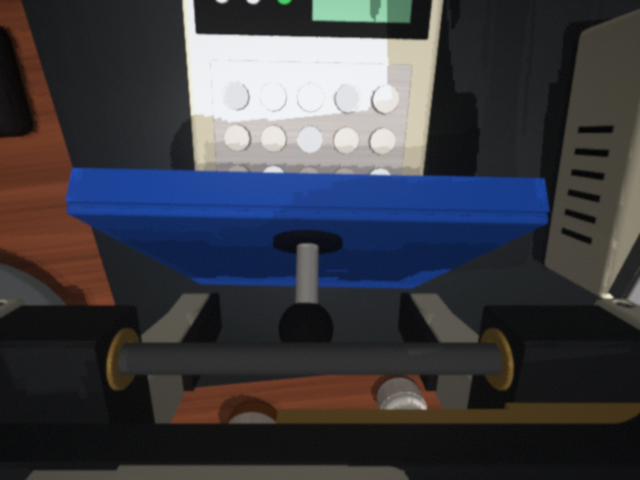

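The lid has been released and stands at about 59–60°, clear of the open fingers. The wrist force is about 0. Rising straight up.

carry_out(moves="0.0876 0 0 -0.01 0 0 0; 0.0876 0 0 -0.03 0 0 0; 0.0876 0 0 -0.055 0 0 0; 0.0876 0 0 -0.08 0 0 0; 0.0876 0 0 -0.105 0 0 0; 0.0876 0 0 -0.13 0 0 0; 0.0876 0.02 0 -0.15 0 0 0; 0.0876 0.05 0 -0.155 0 0 0; 0.0876 0.085 0 -0.155 0 0 0; 0.0876 0.12 0 -0.155 0 0 0; 0.0876 0.15 0 -0.155 0 0 0; 0.0876 0.16 0 -0.155 0 0 0; 0.0876 0.16 0 -0.155 0 0 0; 0.0876 0.16 0 -0.155 0 0 0")

```text
clock: 11.45
tool_pos: [0.4297, -0.1882, 0.5623]
orientation: [180.0, 0.1, 173.5]
force: [0.8, 0.6, 0.4]
opening: 0.0875
```

```bash
python3 look.py 9
```

```text
11.45 0.08747073295030508 [0.75744377 0.63946382 0.44645589] [ 0.42965997 -0.18824728  0.56234555]
blue_knob [[([276.7, 192.1], 0.98)], [([222.1, 449.5], 0.84)]]
[ 0.58726297 -0.20542118  0.25201264] [[-0.2, 1.9], [0.4, 1.2]]
blue_hinge [[([335.4, 221.9], 0.9)], [([223.9, 432.9], 0.77)]]
[ 0.60863964 -0.21078616  0.08637717] [[0.2, -2.5], [-0.6, -1.5]]
[50, [188, 265], [112, 265], [237, 214], [113, 261], [234, 211], [449, 240], [507, 280], [385, 266], [504, 290], [383, 277]]
[55, [190, 272], [113, 270], [240, 218], [113, 265], [236, 214], [451, 231], [510, 270], [386, 257], [507, 282], [385, 268]]
[60, [193, 279], [114, 276], [243, 222], [113, 269], [239, 217], [452, 222], [512, 261], [388, 247], [509, 273], [386, 259]]
[65, [197, 287], [115, 283], [246, 228], [114, 275], [242, 222], [453, 212], [514, 250], [389, 237], [511, 263], [388, 249]]
[70, [200, 296], [117, 291], [250, 234], [115, 282], [246, 227], [453, 203], [516, 240], [391, 226], [513, 253], [389, 239]]
theta 59.42790226836327 0.164145442793432
```

View pics/s9.png

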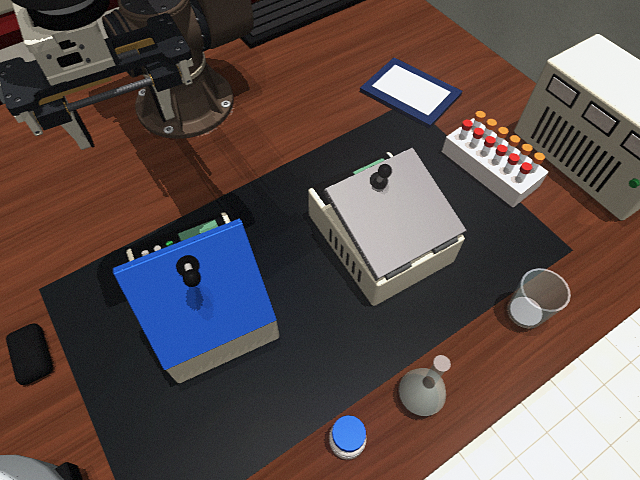

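View pics/t9.png

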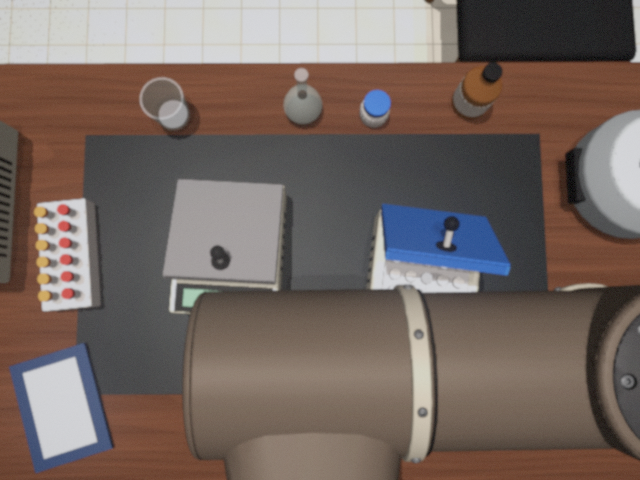

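The lid's lower right corner in the top view is at (508, 272), against (509, 273) for 60°. The knob triangulates to 59.4°. The grey knob is unchanged at row 171, col 382 in the scene view. Handing in.

```bash
python3 -c "
from plant import ctrl
print(ctrl.close_job())"
```

```text
the job is handed in; nothing more can be done
None
```

The blue lid now stands at about 60° and holds there on its own hinge. I pinched its black knob, raised the lid along its arc, let go, and backed the gripper away. I handed the job in at about 11.6 s.

- **Angle after release:** the knob triangulates to 59.4°, and a lid corner in the top view matches the 60° model within about 1 px. The two camera rays for the knob disagreed by up to 2 px, so I put the angle at 60° give or take about 2°. An earlier reading, just after release with the gripper still around the knob, gave 58.8°.
- **Robot clear:** the wrist force is near zero and nothing is touching the lid.
- **Grey lid:** it looks unchanged in both camera views.
- **Grip:** the fingers closed to about 22 mm on the 24 mm ball, both before and after I re-centred them. I didn't find out why, but the knob did not slip.
- **Lift forces:** the highest wrist force reading during the lift was about 14 N, against the 120 N limit. It is read only at the end of each move.

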